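# Sort two tube sleeves on a gauge pin, then ratchet the stop jaw three clicks and hold it

### The job

Of the two tall upright metal sleeves, one slips over the upright gauge pin of the fixture and the other has too narrow a bore: leave the one that fits standing on the pin, pushed fully home, and put the other in the low open tray. Then take the upright black handle of the ratchet lever and swing it exactly three clicks from its rest, away from its stop so that the jaw closes up to the sleeve, never over a fourth click, and finish while still holding the handle at the third click (a spring takes it back if you let go). Do not knock the other things on the bench about.

Things in the scene. Friction and masses are not known exactly. Their poses are not given: they have to be found in the camera images.
- sleeve_a: Plain aluminium sleeve (tube) that fits: outside diameter 32 mm, bore 19 mm, 60 mm tall, about 90 g; starts upright on the bench. Origin: centre of its lower end; z along its axis. Which of the two sleeves stands where changes.
- sleeve_a_mid (a point): Centre of sleeve_a, on its axis, 30 mm from either end.
- sleeve_b: Plain aluminium sleeve that does not fit: the same outside (32 mm by 60 mm tall), bore only 11 mm, about 90 g; starts upright on the bench. Origin: centre of its lower end; z along its axis.
- sleeve_b_mid (a point): Centre of sleeve_b, on its axis, 30 mm from either end.
- tray: Low white open tray for rejects, fixed, outside 110 x 110 mm, 26 mm high, walls and floor 4-5 mm. Origin: centre of its underside, on the bench; z up.
- station: The fixture: a painted white base plate 170 mm along its x, 250 mm along its y, 15 mm thick, fixed to the bench; where it stands and its yaw change. It carries the gauge pin, the jaw and the ratchet lever. Origin: on the bench, under a point 10 mm in +x and 20 mm in +y from the plate's centre; z up.
- pin_foot (a point): Foot of the upright steel gauge pin, on its axis, at the top face of the fixture's base plate (15 mm above the bench). The pin is 16 mm in diameter and stands 42 mm above this point, tapered to 10 mm over its top 5 mm. Axes are those of the fixture: x, y level, z up.
- jaw_face (a point): Middle of the stop jaw's face. The jaw is 36 mm wide, its top 21 mm above the base plate; it moves along the fixture's +y towards the pin, 18 mm per rad of lever. At rest the face is 17 mm from a seated sleeve, at three clicks about 2 mm; a fourth click would jam it.
- lever_pivot (a point): On the ratchet lever's vertical axis, 56 mm above the bench; from the pin 30 mm in the fixture's -x and 145 mm in its -y. Axes as the fixture's. From here the lever at rest points to the fixture's -y turned 0.42 rad towards its -x, so the handle starts moving towards +x.
- handle: Upright round black handle at the free end of the ratchet lever: 22 mm diameter, 58 mm tall, axis 110 mm from the lever's axis. Origin: centre of its foot, 55 mm above the bench, on the lever arm (a washer of 13 mm radius there tops out at 58 mm); its top is 113 mm above the bench. z up. It turns freely about its own axis and swings with the lever in a level arc.
- lever (a joint): Ratchet lever angle (rad), 0 at its rest stop, growing anticlockwise seen from above. The click bumps are at 0.14, 0.42, 0.70 and 0.98, so three clicks rest at 0.84. A return spring pulls back with about 5 to 8 N at the handle; each bump adds and then takes off about 2 N. Let go, it springs back to 0. Starts within 0.06 of rest.
- tip_box: Bystander: white pipette tip box, 120 x 85 x 53 mm. Origin: centre of its underside.
- well_plate: Bystander: white plastic well plate, 127 x 85 x 15 mm. Origin: centre of its underside.
- water_bottle: Bystander: clear bottle, 62 mm diameter, 190 mm tall. Origin: centre of its foot.
- small_jar: Bystander: small amber jar, 42 mm diameter, 40 mm tall. Origin: centre of its foot.
- reagent_jar: Bystander: white jar, 56 mm diameter, 75 mm tall. Origin: centre of its foot.
- marker: Bystander: marker pen lying flat, 135 mm long. Origin: on the bench near its middle.
- mouse: Bystander: white computer mouse, 105 x 60 x 31 mm. Origin: centre of its underside.
- note_pad: Bystander: yellow note pad, 76 x 76 x 8 mm. Origin: centre of its underside.
There are look-alikes about, which are no part of the job. Leave any orange or purple look-alike of the tray alone.

How it is judged:
By the outcome, as a careful person would: the job done as asked, in the order asked, and still so for the second after the job is handed in, while the arm keeps its last pose, push and grip.
It also fails if it takes over 58 s, if anything falls off the work surface, if the arm or the gripper's body presses on something with over 40 N, if the wrist force passes 120 N, or if a joint passes its speed limit or range.

### The arm

A 6-joint arm with a two-finger parallel gripper is mounted at the origin on the work surface. World frame = base frame: x ahead of the robot, y to its left, z up, the work surface at z = 0. Lengths are in m, angles in rad, forces in N, time in s.
With the tool pointing down it reaches from about 0.325 to 1 m from the base axis. Payload 5.1 kg.
Tool frame: the origin (TCP) lies midway between the tips of the shut fingers; the grasp point (between the pads) lies 19 mm behind it; z points along the fingers, x is the direction in which the jaws open and shut, and the axes are right-handed (so a half turn about z gives the same grasp; the last joint's range is limited). The gripper opens to 85 mm and grips with 20 to 120 N. Pads are 22 mm wide; open, the fingers measure 114 mm over their backs; the gripper's body (76 mm by 85 mm) begins 54 mm behind the grasp point. The pads swing forward as they close: fully open they stand 13 mm farther back than shut.
Start: joints at [-1.322, 0.124, 1.65, -0, 1.367, -0.083], TCP at [0.212, -0.615, 0.231] pointing down, gripper open.
Joint ranges: [-2.61, 2.61], [-1.02, 2.33], [0.03, 2.71], [-1.35, 4.49], [0.32, 2.68], [-2.91, 2.91]. Speed limits (rad/s): [2.57, 2.57, 3.14, 3.14, 3.14, 3.14].

### API

Orientations are given as a unit quaternion [w, x, y, z].
In Python, from plant import status, optics, bot gives the robot as it stands.
- The arm moves only by the tool move_arm, never from a script. Its argument "moves" is text: rows parted by semicolons, each of 4 numbers parted by spaces: the shift along the world's x, y, z in cm, then the turn about the world's z in rad. In form: dx dy dz roll; .... A call has 1 to 12 rows; each row is the pose to reach, as a shift and turn from the pose commanded when the call began; what a row does not reach only later rows make up. A row lasts 1/8 s, in which the tool goes at most 62.5 mm and 10.7 degrees, less where a joint would pass 70% of its speed; a pose out of reach is approached as far as the arm can. A call with a gripper value outside its range is refused whole. "hand" is the opening in per cent of the stroke, from 0 (shut) to 100 (fully open), set as the call begins (left out, the last holds). The fingers move at their own pace and stop on an object; "newtons" is the grip in N (left out, the last holds). Time passes only in rows, so rows that repeat a pose let the fingers close. It gives the time, the measured TCP pose, the force and the opening at its end, in the units of the state.
- status.observe(): the state, without advancing time (a new reading comes with each control period).
- optics.read_camera(name): name is "scene" or "side" or "wrist"; returns the picture (480x640x3 uint8, red, green, blue); there is no depth.
- optics.camera_info(name): a dict with "K" (3x3 intrinsics, pixels), "dist" ([k1, k2, p1, p2, k3] as OpenCV has them; the pictures are not rectified), "rvec" (rotation vector, rad) and "tvec" (3), from world to camera coordinates, as OpenCV has them; the wrist camera has in their place "T_tool_cam" (4x4, takes a point from camera to tool coordinates, whose origin is the TCP and whose axes are the tool frame's). Camera axes: x right, y down, z forward; pixel columns grow to the right and rows downward; lengths in m; the calibration is good to about 2 mm. A picture is of the moment at which its call begins: read the wrist's pose just before it. camera_info takes no time and is no camera call.
- bot.hand_in(): hands the job in, once; it reports no verdict.
The state is a dict: "t": time; "joints": joint angles; "qvel": joint speeds; "tau": joint torques, N m; "position": TCP position; "tcp_rot": TCP orientation; "contact_force": force on the tool from outside, world axes, zero at the start; "torque": the same for the moment, N m; "width": finger opening in m.
Only numpy, scipy, OpenCV 4.12 (cv2) and the standard library are available. Lean on these libraries where they do the work, as an engineer would, in place of code of your own. Each camera call takes 0.05 s, during which the arm holds its last target.

## Working session

There is one attempt and no reset: what is moved stays moved. The work goes in short steps, Python scripts to look and compute and a tool call to move; the robot and the scene stay as the last step left them, time stands still between calls to the robot, and variables do not carry over. Pictures are saved under pics/ and viewed, and the job is handed in when it is done.

Besides the shell and the picture viewer there is one more tool, called after "Call:" by a JSON object that holds its "fn" and its "kwargs". move_arm: Moves the arm, as the interface text tells. Its arguments: {"type":"object","properties":{"moves":{"type":"string"},"hand":{"type":"number"},"newtons":{"type":"number"}},"required":["moves"]}

```bash
ls; mkdir -p pics; python3 - <<'E'
from plant import status, optics, bot
import cv2
s=status.observe(); print({k:s[k] for k in('t','position','tcp_rot','width','contact_force')})
for n in('scene','side','wrist'):
    cv2.imwrite(f'pics/{n}0.png',optics.read_camera(n)[:,:,::-1]); print(n,optics.camera_info(n))
E
```

```text
pics
{'t': 0.0, 'position': array([ 0.2115786 , -0.61394738,  0.23006137]), 'tcp_rot': array([-6.91653406e-04,  8.14175773e-01, -5.80617521e-01, -7.92162042e-04]), 'width': 0.0853575799726157, 'contact_force': array([-0.06695367,  0.00943739, -0.35764006])}
scene {'K': array([[531.68365164,   0.        , 319.46584308],
       [  0.        , 531.68365164, 241.18192437],
       [  0.        ,   0.        ,   1.        ]]), 'dist': array([-0.09853841,  0.        ,  0.        ,  0.        ,  0.        ]), 'rvec': array([ 0.62649756,  2.49942592, -1.37014009]), 'tvec': array([ 0.4739277 , -0.11031307,  1.57673968])}
side {'K': array([[532.13588146,   0.        , 306.77052977],
       [  0.        , 532.13588146, 238.37588973],
       [  0.        ,   0.        ,   1.        ]]), 'dist': array([-0.05578927,  0.        ,  0.        ,  0.        ,  0.        ]), 'rvec': array([ 0.546639  , -2.63771413,  1.26345327]), 'tvec': array([0.53379559, 0.14527886, 1.18911218])}
wrist {'K': array([[429.51198762,   0.        , 320.47707338],
       [  0.        , 429.51198762, 241.73647711],
       [  0.        ,   0.        ,   1.        ]]), 'dist': array([-0.0653815,  0.       ,  0.       ,  0.       ,  0.       ]), 'T_tool_cam': array([[ 9.99999895e-01,  3.93854426e-04,  2.34667091e-04,
        -4.99620859e-04],
       [-4.48095905e-04,  9.47887225e-01,  3.18605726e-01,
        -8.21905250e-02],
       [-9.69536626e-05, -3.18605798e-01,  9.47887302e-01,
        -1.42872917e-01],
       [ 0.00000000e+00,  0.00000000e+00,  0.00000000e+00,
         1.00000000e+00]])}
```

View pics/scene0.png

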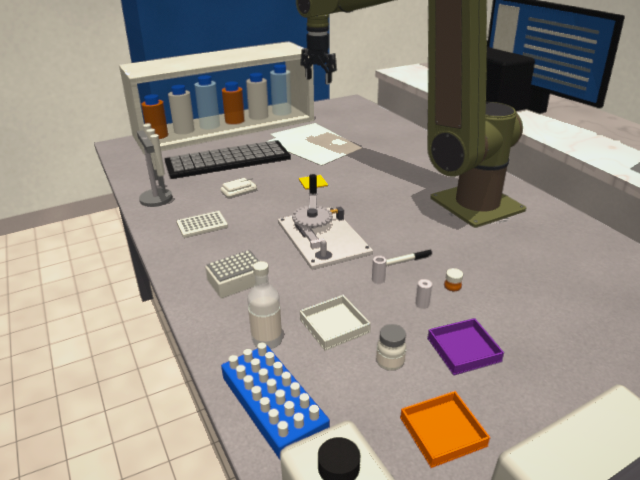

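View pics/side0.png

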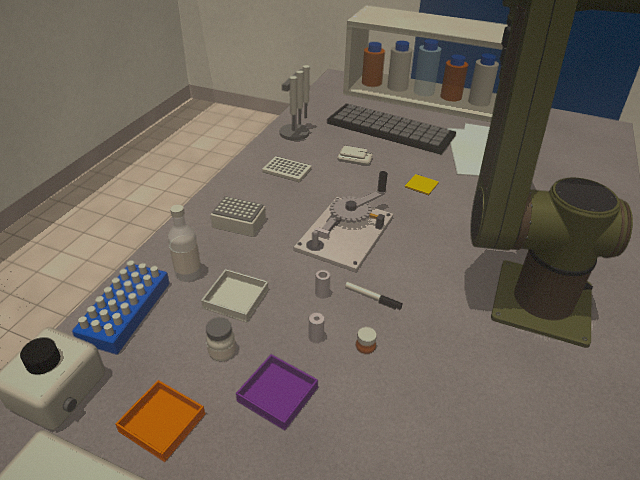

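View pics/wrist0.png

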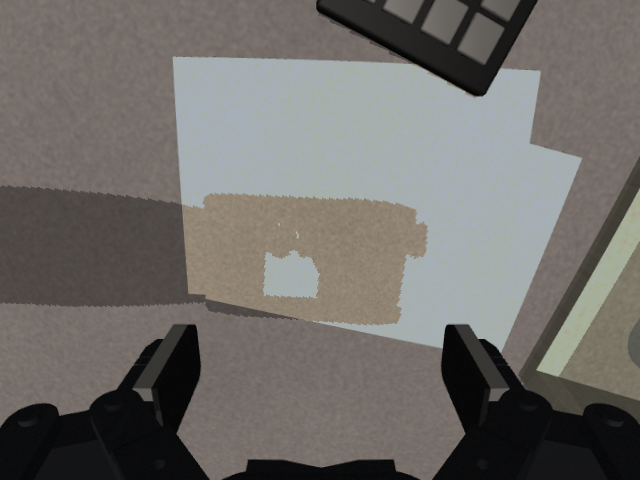

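The scene view shows the two sleeves at (379,270) and (424,293). The white tray is at (335,321), with orange and purple look-alikes at (445,427) and (465,345). The fixture is at (325,238) and the handle at (313,187). I'll enlarge these next.

```bash
cat > h.py <<'E'
import numpy as np,cv2
from plant import status, optics, bot
from scipy.spatial.transform import Rotation as R
def cam(n,s=None):
    c=optics.camera_info(n)
    if n=='wrist':
        s=s or status.observe(); q=s['tcp_rot']
        T=np.eye(4);T[:3,:3]=R.from_quat([q[1],q[2],q[3],q[0]]).as_matrix();T[:3,3]=s['position']
        W=np.linalg.inv(T@c['T_tool_cam']); return c['K'],c['dist'],W[:3,:3],W[:3,3]
    return c['K'],c['dist'],cv2.Rodrigues(c['rvec'])[0],np.array(c['tvec'])
def ray(C,uv):
    K,d,Rm,t=C
    p=cv2.undistortPoints(np.array([[uv]],float),K,d)[0,0]
    return -Rm.T@t, Rm.T@np.array([p[0],p[1],1])
def onz(C,uv,z):
    o,v=ray(C,uv); return o+v*(z-o[2])/v[2]
def tri(rs):
    A=np.zeros((3,3));b=np.zeros(3)
    for o,v in rs:
        v=v/np.linalg.norm(v);P=np.eye(3)-np.outer(v,v);A+=P;b+=P@o
    x=np.linalg.solve(A,b); return x,[np.linalg.norm(np.cross(x-o,v/np.linalg.norm(v)))for o,v in rs]
def proj(C,X):
    K,d,Rm,t=C
    return cv2.projectPoints(np.array(X,float).reshape(-1,3),cv2.Rodrigues(Rm)[0],t,K,d)[0][:,0]
E
python3 - <<'E'
import cv2,numpy as np
from h import *
a=cv2.imread('pics/scene0.png')[165:315,270:470]; b=cv2.imread('pics/side0.png')[165:345,280:420]
cv2.imwrite('pics/sc.png',cv2.resize(a,None,fx=4,fy=4,interpolation=2)); cv2.imwrite('pics/sd.png',cv2.resize(b,None,fx=3.3,fy=3.3,interpolation=2))
S,D=cam('scene'),cam('side')
for n,a,b in [('sleeve1',(379,262),(323,274)),('sleeve2',(424.5,284),(316.5,318)),('pintop',(323,243),(316,234)),('handletop',(313,177),(383.5,173)),]:
    print(n,tri([ray(S,a),ray(D,b)]))
for n,p in dict(tray_c=[(301,321),(344,299),(369,323),(326,345)]).items():
    for q in p: print(n,onz(S,q,.026))
for p in [(320,265),(371,248),(280,232)]: print('plate',onz(S,p,.015))
E
```

```text
sleeve1 (array([0.46986382, 0.17036421, 0.05497596]), [np.float64(0.002862356855796124), np.float64(0.00286235685579603)])
sleeve2 (array([0.43293715, 0.29664106, 0.05847461]), [np.float64(0.0003191727817244923), np.float64(0.0003191727817245653)])
pintop (array([0.54261716, 0.03259187, 0.04852309]), [np.float64(0.0004765973534453925), np.float64(0.0004765973534454632)])
handletop (array([ 0.44880396, -0.203257  ,  0.10969341]), [np.float64(0.001955719126901781), np.float64(0.0019557191269018006)])
tray_c [0.70775153 0.24317618 0.026     ]
tray_c [0.59255302 0.2228957  0.026     ]
tray_c [0.58662621 0.31616784 0.026     ]
tray_c [0.69591362 0.33081069 0.026     ]
plate [0.57109777 0.06949521 0.015     ]
plate [0.42169579 0.06551788 0.015     ]
plate [ 0.59361756 -0.11733684  0.015     ]
```

View pics/sc.png

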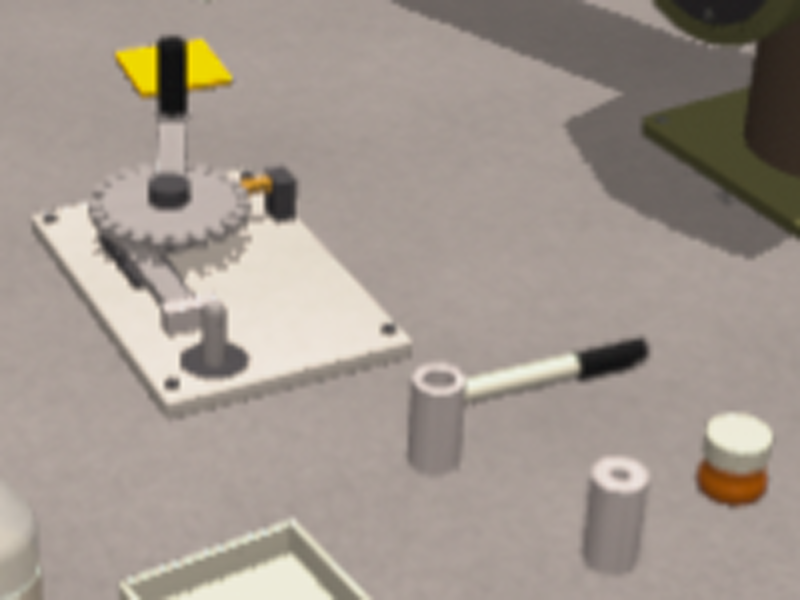

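View pics/sd.png

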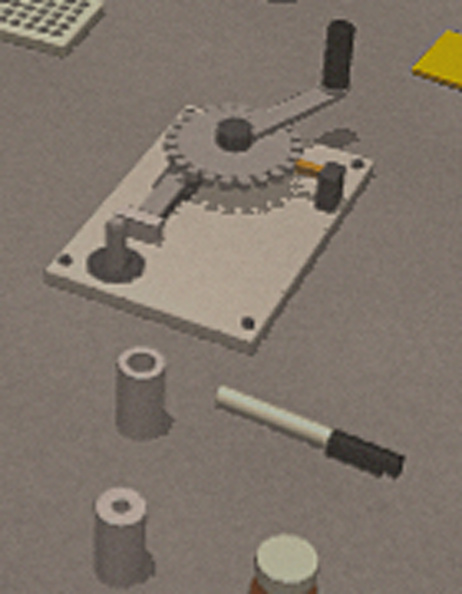

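Crops: the sleeve at scene px (379,259) has the wide bore, so it's the fitting sleeve_a. The one at (425,283) has the narrow bore, sleeve_b. The white tray is the one meant. I'll refine the geometry.

```bash
python3 - <<'E'
from h import *
S,D=cam('scene'),cam('side')
for n,a,b in [('A',(379.5,259.5),(322.7,274.4)),('B',(425,283.2),(316.7,318.3)),('pintop',(323,242.2),(315.5,233.8)),('handletop',(312.8,175.8),(383.3,172.9)),('hub',(312.3,210.5),(350.5,204))]:
    x,e=tri([ray(S,a),ray(D,b)]);print(n,x.round(4),np.round(e,4))
c=[onz(S,p,.015) for p in [(312,267.5-2),(372.5,250.8-1.5),(278,220-1)]]
for i in c:print(i.round(4))
c=[onz(D,p,.015) for p in [(294,247),(356.5,269),(393,214)]]
for i in c:print(i.round(4))
print('jar',onz(S,(454,273),.04),'marker',onz(S,(388,263),.01),onz(S,(432,252),.01))
for n in 'AB': pass
print('bottle',onz(S,(261,266),.19),'trayside',[onz(D,q,.026).round(3) for q in [(202,292),(230,270),(269,289),(241,312)]])
print('reag',onz(S,(392,335),.075))
E
```

```text
A [0.4691 0.173  0.0602] [0. 0.]
B [0.432  0.2975 0.06  ] [0.0005 0.0005]
pintop [0.5432 0.0343 0.0512] [0.0012 0.0012]
handletop [ 0.4492 -0.2025  0.1122] [0.0004 0.0004]
hub [ 0.5023 -0.1031  0.0624] [0.0008 0.0008]
[0.5892 0.062  0.015 ]
[0.4216 0.0724 0.015 ]
[ 0.57   -0.1832  0.015 ]
[0.5879 0.0635 0.015 ]
[0.4202 0.078  0.015 ]
[ 0.4021 -0.1688  0.015 ]
jar [0.33114003 0.27784419 0.04      ] marker [0.41680035 0.13608048 0.01      ] [0.29107369 0.14949262 0.01      ]
bottle [0.78383354 0.23937397 0.19      ] trayside [array([0.705, 0.299, 0.026]), array([0.684, 0.211, 0.026]), array([0.573, 0.231, 0.026]), array([0.597, 0.317, 0.026])]
reag [0.59826864 0.41179153 0.075     ]
```

Call:
{"fn": "move_arm", "kwargs": {"moves": "3 5.9 0 0.1;6 11.8 0 0.2;9 17.7 0 0.3;12 23.6 0 0.4;15 29.5 0 0.5;18 35.4 0 0.6;21 41.3 -0.3 0.7;24 47.2 -0.5 0.8;27 53.1 -0.7 0.9;30 59 -0.9 1.05;33.1 64.9 -1.1 1.156;33.1 64.9 -1.1 1.156"}}

```text
t: 1.65
position: [0.5432, 0.037, 0.2199]
tcp_rot: [-0.0, 0.999, -0.04, -0.0]
contact_force: [1.3, 0.1, 0.3]
width: 0.0852
```

Call:
{"fn": "move_arm", "kwargs": {"moves": "0 0 0 0;0 0 0 0"}}

```text
t: 1.9
position: [0.5423, 0.0342, 0.2199]
tcp_rot: [0.0, 0.999, -0.041, -0.0]
contact_force: [-0.2, 0.4, -0.2]
width: 0.0856
```

```bash
python3 - <<'E'
from h import *
s=status.observe();cv2.imwrite('pics/w1.png',optics.read_camera('wrist')[:,:,::-1])
import pickle;pickle.dump(s,open('w1.pkl','wb'));print(s['t'],s['position'],s['tcp_rot'],s['joints'])
E
```

```text
1.9 [0.54233626 0.03423013 0.2199021 ] [ 2.05814719e-04  9.99143726e-01 -4.13708835e-02 -4.70918520e-04] [-3.55566897e-02 -1.04677344e-01  1.89980044e+00 -4.16483361e-04
  1.34741379e+00  4.73011642e-02]
```

View pics/w1.png

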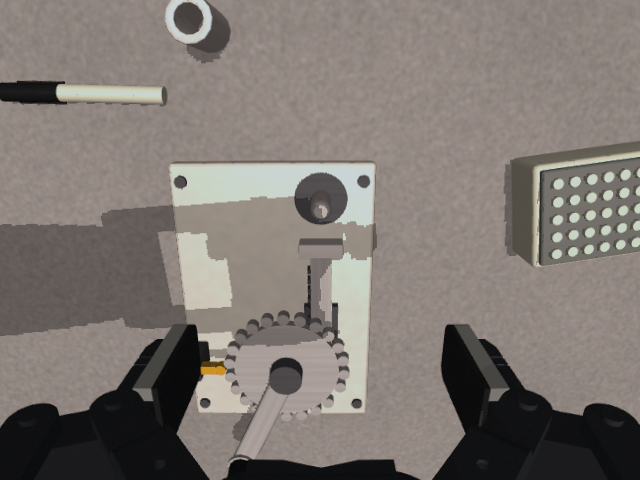

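The wrist view shows the pin tip near (320,212), dark foot pad centred (321,197), jaw at (321,248), lever hub (286,377), and sleeve A with its wide bore at (188,20).

```bash
python3 - <<'E'
import cv2
a=cv2.imread('pics/w1.png')[155:255,280:370]; cv2.imwrite('pics/w1c.png',cv2.resize(a,None,fx=6,fy=6,interpolation=0))
E
```

```text
(no output)
```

View pics/w1c.png

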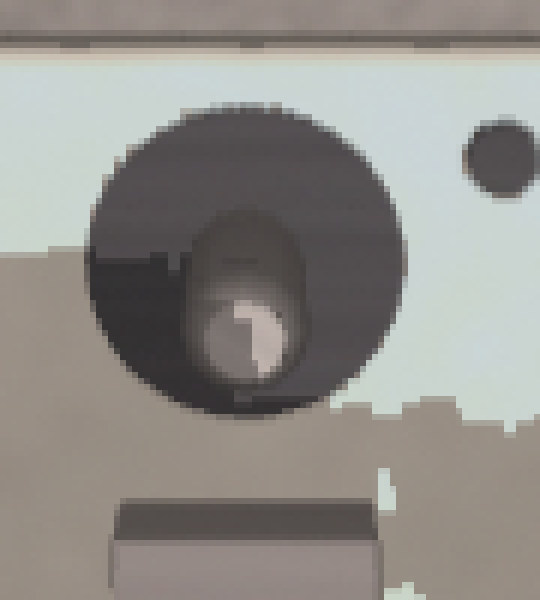

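```bash
python3 - <<'E'
from h import *
import pickle
W=cam('wrist',pickle.load(open('w1.pkl','rb')))
print('pin',onz(W,(320.4,211.3),.057),'foot',onz(W,(320.8,197.9),.0155))
print('A',onz(W,(188,19.5),.06))
for p in [(173,163),(375.5,162.5),(365,412),(187,412)]:print(onz(W,p,.015).round(4))
E
```

```text
pin [0.54246738 0.03739535 0.057     ] foot [0.54284793 0.0379688  0.0155    ]
A [0.46772247 0.17320232 0.06      ]
[0.4256 0.0769 0.015 ]
[0.5892 0.0634 0.015 ]
[ 0.569  -0.1829  0.015 ]
[ 0.3907 -0.1694  0.015 ]
```

Call:
{"fn": "move_arm", "kwargs": {"moves": "-2 3.5 0 0;-4 7 -0.5 0;-6 10.5 -1 0;-7.4 13.8 -2 0;-7.4 13.8 -2 0;-7.4 13.8 -2 0"}}

```text
t: 2.7
position: [0.469, 0.1714, 0.2007]
tcp_rot: [0.0, 0.999, -0.042, 0.0]
contact_force: [-0.0, -0.7, 0.6]
width: 0.0856
```

```bash
python3 - <<'E'
from h import *
s=status.observe();im=optics.read_camera('wrist')[:,:,::-1];cv2.imwrite('pics/w2.png',im)
import pickle;pickle.dump(s,open('w2.pkl','wb'));print(s['t'],s['position'],s['tcp_rot'],s['joints'])
E
```

```text
2.7 [0.46904996 0.17136945 0.20067191] [ 1.53624788e-04  9.99113636e-01 -4.20923808e-02  3.87984145e-04] [ 2.43030897e-01 -1.95467673e-01  2.01292055e+00 -5.29216546e-04
  1.32348160e+00  3.27369930e-01]
```

View pics/w2.png

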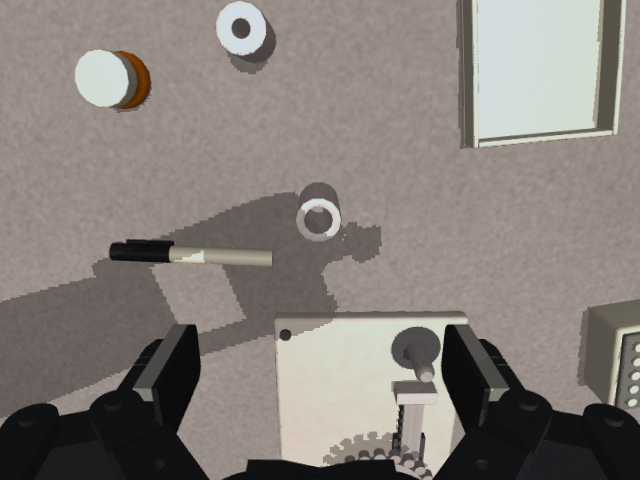

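This view confirms it: A at (318,220) has the wide bore and B at (241,28) the narrow one. The pin tip is at (425,372), the tray is top right, and the jar and marker are clear of A.

```bash
python3 - <<'E'
from h import *
import pickle
W=cam('wrist',pickle.load(open('w2.pkl','rb')))
im=cv2.imread('pics/w2.png')
cv2.imwrite('pics/w2c.png',np.hstack([cv2.resize(im[175:255,280:360],None,fx=5,fy=5,interpolation=0),cv2.resize(im[315:395,380:460],None,fx=5,fy=5,interpolation=0)]))
print('A',onz(W,(318,219.5),.06),'B',onz(W,(241,28),.06),'pin',onz(W,(425,372),.057),'foot',onz(W,(415.5,348),.0155))
for p in [(474,146),(618,132)]:print('tray',onz(W,p,.026))
E
```

```text
A [0.46778864 0.17467485 0.06      ] B [0.43156322 0.29885583 0.06      ] pin [0.54158269 0.04179552 0.057     ] foot [0.54261735 0.03733375 0.0155    ]
tray [0.58576916 0.21150448 0.026     ]
tray [0.69554708 0.21443736 0.026     ]
```

View pics/w2c.png

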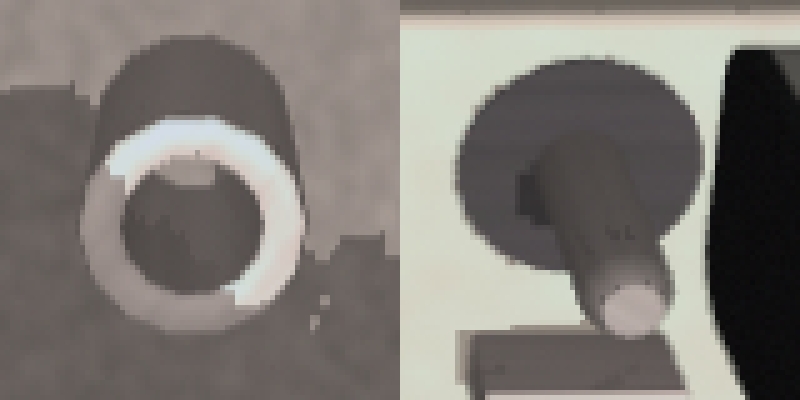

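Call:
{"fn": "move_arm", "kwargs": {"moves": "-0.1 0.25 -4 0;-0.1 0.25 -8 0;-0.1 0.25 -12 0;-0.1 0.25 -15 0;-0.1 0.25 -17.4 0;-0.1 0.25 -17.4 0;-0.1 0.25 -17.4 0"}}

```text
t: 3.62
position: [0.469, 0.1745, 0.0276]
tcp_rot: [-0.0, 0.999, -0.042, 0.001]
contact_force: [-0.4, 0.3, 1.1]
width: 0.0853
```

Call:
{"fn": "move_arm", "kwargs": {"moves": "0 0 0 0;0 0 0 0;0 0 0 0;0 0 0 0;0 0 0 0;0 0 0 0;0 0 0 0;0 0 0 0", "hand": 0, "newtons": 45}}

```text
t: 4.62
position: [0.4681, 0.1751, 0.0271]
tcp_rot: [-0.0, 0.999, -0.041, 0.0]
contact_force: [-2.1, -0.8, 5.9]
width: 0.0309
```

Call:
{"fn": "move_arm", "kwargs": {"moves": "0 0 2.5 0;0 0 5 0;0 0 8 0;2 -3.5 8 0;4 -7 8 0;6 -10.5 8 0;7.45 -13.6 8 0;7.45 -13.6 8 0;7.45 -13.6 7 0;7.45 -13.6 7 0;7.45 -13.6 7 0"}}

```text
t: 6.0
position: [0.5416, 0.0397, 0.0959]
tcp_rot: [-0.0, 0.999, -0.041, -0.0]
contact_force: [0.3, 0.5, -1.1]
width: 0.0316
```

```bash
python3 - <<'E'
from h import *
s=status.observe();print(s['t'],s['position'],s['contact_force'],s['width'])
o=[]
S=optics.read_camera('scene')[:,:,::-1][190:280,280:370];D=optics.read_camera('side')[:,:,::-1][180:270,270:360]
cv2.imwrite('pics/p3.png',np.hstack([cv2.resize(x,(400,400),interpolation=2) for x in(S,D)]))
E
```

```text
6.0 [0.54162553 0.03969551 0.09585554] [ 0.26082531  0.5016225  -1.07474006] 0.03163981636533577
```

View pics/p3.png

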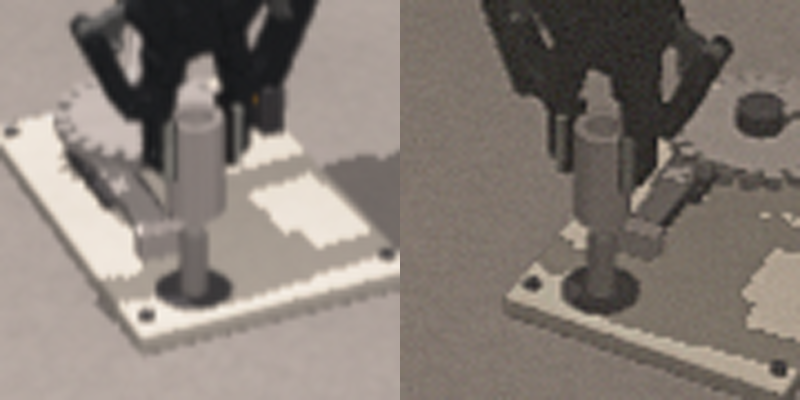

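```bash
python3 - <<'E'
from h import *
S=optics.read_camera('scene')[:,:,::-1];D=optics.read_camera('side')[:,:,::-1]
a=S[205:270,305:345];b=D[195:260,385-90:425-90]
cv2.imwrite('pics/p4.png',np.hstack([cv2.resize(x,None,fx=9,fy=9,interpolation=0) for x in(a,b)]))
for p in [(.5425,.0375)]:
  for n in('scene','side'):
    print(n,proj(cam(n),[[*p,z] for z in(.015,.057,.07,.1,.13)]).round(1).tolist())
E
```

```text
scene [[324.1, 255.4], [324.0, 241.2], [324.0, 236.7], [324.0, 226.2], [323.9, 215.5]]
side [[315.1, 245.6], [315.4, 232.2], [315.5, 228.0], [315.7, 218.0], [315.9, 207.7]]
```

View pics/p4.png

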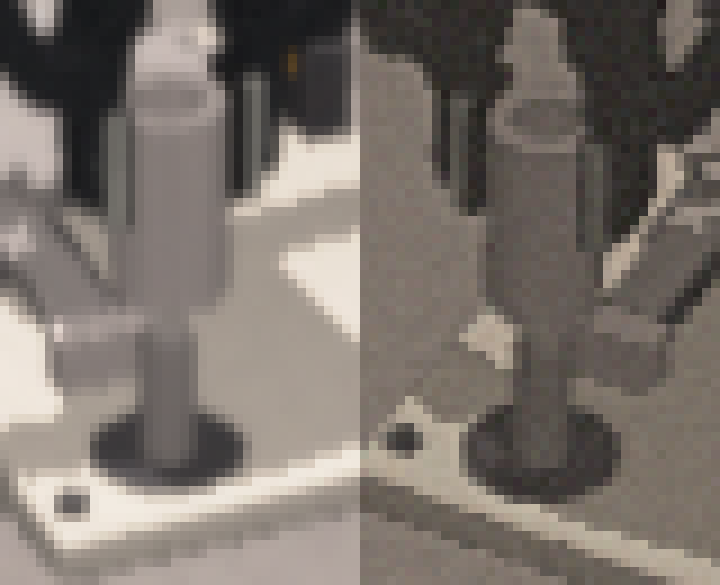

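```bash
python3 - <<'E'
from h import *
J=[]
for n in('scene','side'):
    C=cam(n);p=np.array([.5425,.0375,.09]);J.append([(proj(C,p+e)-proj(C,p-e))[0,0]/.002 for e in np.eye(3)[:2]*.001])
J=np.array(J);print(J)
for d in([1,-.4],[1.2,-.6],[.8,-.2]):print(np.linalg.solve(J,d)*1000)
E
```

```text
[[-363.22470654  195.21865399]
 [-387.40683926 -160.04557295]]
[-0.61271802  3.98243539]
[-0.5601273   5.10477818]
[-0.66530874  2.86009259]
```

```bash
python3 - <<'E'
from h import *
s=status.observe();im=optics.read_camera('wrist')[:,:,::-1];cv2.imwrite('pics/w5.png',im)
import pickle;pickle.dump(s,open('w5.pkl','wb'));print(s['t'],s['position'])
W=cam('wrist',s)
print(proj(W,[[.5425,.0375,z] for z in(.015,.057,.068,.128)]))
E
```

```text
6.2 [0.5423077  0.03926711 0.09661012]
[[321.02601253 256.69126896]
 [321.28679237 288.45292625]
 [321.37297381 298.95761055]
 [322.07418859 384.58521987]]
```

View pics/w5.png

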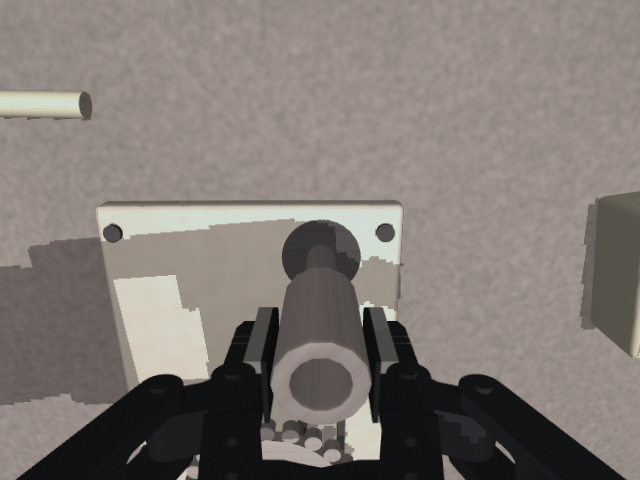

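```bash
python3 - <<'E'
from h import *
import pickle
W=cam('wrist',pickle.load(open('w5.pkl','rb')))
th=np.linspace(0,6.28,60)
for y in(.0375,.0385,.0395,.0405,.0415):
  p=proj(W,[[.5423+.016*np.cos(t),y+.016*np.sin(t),.1297] for t in th]);b=proj(W,[[.5423+.016*np.cos(t),y+.016*np.sin(t),.0697] for t in th])
  print(y,p.min(0).round(1),p.max(0).round(1),b.min(0).round(1))
p=proj(W,[[.5425+.02*np.cos(t),.0375+.02*np.sin(t),.0155] for t in th]);print(p.min(0),p.max(0))
im=cv2.imread('pics/w5.png')[200:440,250:390];cv2.imwrite('pics/w5c.png',cv2.resize(im,None,fx=2.5,fy=2.5,interpolation=0))
E
```

```text
0.0375 [269.4 343.1] [373.5 429.1] [284.4 266.8]
0.0385 [269.  340.2] [373.3 426.6] [284.2 264.6]
0.0395 [268.6 337.2] [373.2 424.2] [283.9 262.4]
0.0405 [268.2 334.3] [373.1 421.7] [283.7 260.2]
0.0415 [267.8 331.3] [373.  419.2] [283.4 258. ]
[285.17177786 222.4692941 ] [356.87758236 289.67097826]
```

View pics/w5c.png

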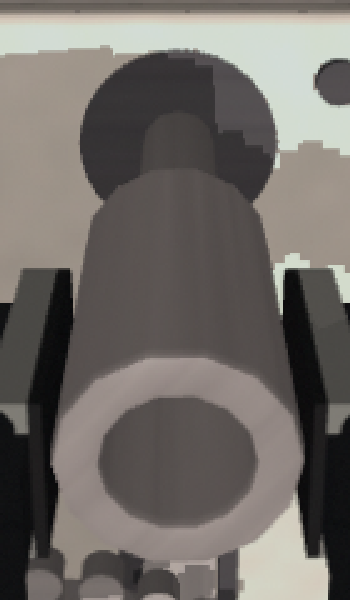

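Call:
{"fn": "move_arm", "kwargs": {"moves": "0.02 -0.12 0 0;0.02 -0.12 -1 0;0.02 -0.12 -1.5 0;0.02 -0.12 -2 0;0.02 -0.12 -2.3 0;0.02 -0.12 -2.3 0"}}

```text
t: 7.0
position: [0.5422, 0.0378, 0.0729]
tcp_rot: [0.0, 0.999, -0.041, -0.0]
contact_force: [-0.2, 0.1, -1.5]
width: 0.0311
```

Call:
{"fn": "move_arm", "kwargs": {"moves": "0 0 -0.5 0;0 0 -1 0;0 0 -1.5 0;0 0 -2 0;0 0 -2.5 0;0 0 -2.7 0;0 0 -2.7 0"}}

```text
t: 7.88
position: [0.5423, 0.0378, 0.0461]
tcp_rot: [-0.0, 0.999, -0.041, -0.0]
contact_force: [-0.6, -0.0, -1.2]
width: 0.0312
```

Call:
{"fn": "move_arm", "kwargs": {"moves": "0 0 -0.3 0;0 0 -0.5 0;0 0 -0.6 0;0 0 -0.7 0;0 0 -0.7 0"}}

```text
t: 8.5
position: [0.5428, 0.0378, 0.0421]
tcp_rot: [0.0, 0.999, -0.041, -0.0]
contact_force: [-9.5, 0.6, 15.4]
width: 0.0315
```

Call:
{"fn": "move_arm", "kwargs": {"moves": "0 0 0.2 0;0 0 0.2 0;0 0 0.2 0;0 0 0.2 0", "hand": 75}}

```text
t: 9.0
position: [0.5422, 0.0377, 0.041]
tcp_rot: [0.0, 0.999, -0.041, -0.0]
contact_force: [-0.5, 0.7, -0.8]
width: 0.0636
```

Call:
{"fn": "move_arm", "kwargs": {"moves": "0 0 3 0;0 0 7 0;0 0 12 0;-2 3.5 14 0;-4 8 14 0;-6 12 14 0;-8 16 14 0;-8 16 14 0", "hand": 100}}

```text
t: 10.0
position: [0.4612, 0.1996, 0.1811]
tcp_rot: [-0.0, 0.999, -0.039, -0.0]
contact_force: [0.6, -1.0, 0.8]
width: 0.0855
```

```bash
python3 - <<'E'
from h import *
import pickle
s=status.observe();im=optics.read_camera('wrist')[:,:,::-1];cv2.imwrite('pics/w6.png',im)
print(s['t'],s['position']);pickle.dump(s,open('w6.pkl','wb'))
S=optics.read_camera('scene')[:,:,::-1][190:280,280:370];D=optics.read_camera('side')[:,:,::-1][180:270,270:360]
cv2.imwrite('pics/p6.png',np.hstack([cv2.resize(x,(400,400),interpolation=2) for x in(S,D)]))
E
```

```text
10.0 [0.46115843 0.19959836 0.18110329]
```

View pics/p6.png

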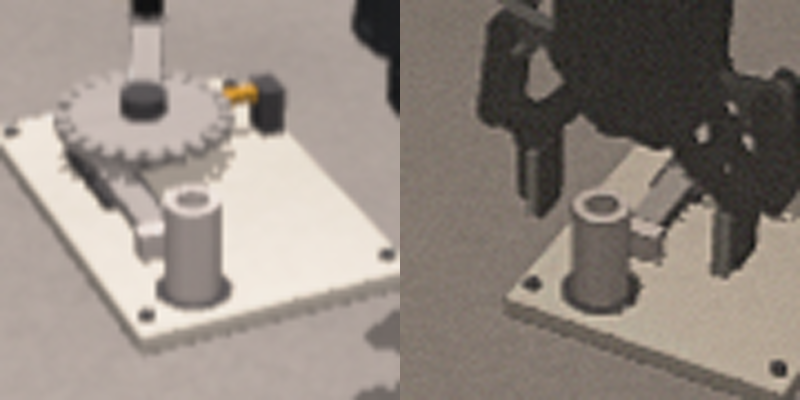

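View pics/w6.png

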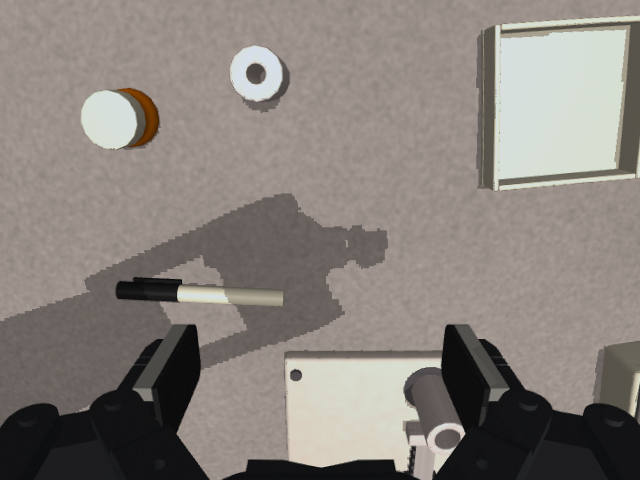

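Sleeve A stands flat on the foot disc in both views. In the wrist view, B is at (257,73) with the narrow bore, the jar at (112,120), and the tray corners around (500,28) and (495,188).

```bash
python3 - <<'E'
from h import *
import pickle
W=cam('wrist',pickle.load(open('w6.pkl','rb')))
print('B',onz(W,(257,73.2),.06),'A',onz(W,(445,436),.075),'jar',onz(W,(112,119),.04))
print('tray',[onz(W,p,.026).round(3) for p in[(497,26),(496,188),(640,177)]], 'floor',[onz(W,p,.005).round(3) for p in[(501,37),(499,178),(618,168),(629,26)]])
E
```

```text
B [0.43208944 0.29889011 0.06      ] A [0.5409118 0.040172  0.075    ] jar [0.33183571 0.28109839 0.04      ]
tray [array([0.584, 0.319, 0.026]), array([0.587, 0.212, 0.026]), array([0.695, 0.213, 0.026])] floor [array([0.596, 0.314, 0.005]), array([0.598, 0.215, 0.005]), array([0.691, 0.216, 0.005]), array([0.689, 0.318, 0.005])]
```

Call:
{"fn": "move_arm", "kwargs": {"moves": "-1.5 5 0 0;-3 10.1 -1 0;-3 10.1 -5 0;-3 10.1 -9 0;-3 10.1 -13 0;-3 10.1 -15.4 0;-3 10.1 -15.4 0"}}

```text
t: 11.02
position: [0.4314, 0.2968, 0.0249]
tcp_rot: [0.001, 0.999, -0.042, -0.002]
contact_force: [0.4, 0.2, 0.3]
width: 0.0855
```

Call:
{"fn": "move_arm", "kwargs": {"moves": "0 0 0 0;0 0 0 0;0 0 0 0;0 0 0 0;0 0 0 0;0 0 0 0;0 0 0 0;0 0 0 0", "hand": 0, "newtons": 45}}

```text
t: 12.02
position: [0.4333, 0.2993, 0.0288]
tcp_rot: [-0.0, 0.999, -0.041, 0.001]
contact_force: [-0.7, -0.5, 6.4]
width: 0.0312
```

Call:
{"fn": "move_arm", "kwargs": {"moves": "0 0 3 0;0 0 6 0;4 -0.6 8 0;8 -1.2 8 0;12 -1.8 8 0;16 -2.4 8 0;20.8 -3.2 8 0;20.8 -3.2 8 0;20.8 -3.2 5 0;20.8 -3.2 2.5 0;20.8 -3.2 1.2 0;20.8 -3.2 1.2 0"}}

```text
t: 13.52
position: [0.6389, 0.2667, 0.0379]
tcp_rot: [0.0, 0.999, -0.041, -0.001]
contact_force: [-0.3, -0.1, -0.9]
width: 0.0314
```

Call:
{"fn": "move_arm", "kwargs": {"moves": "0 0 -0.3 0;0 0 -0.5 0;0 0 -0.7 0;0 0 -0.7 0"}}

```text
t: 14.02
position: [0.6409, 0.2669, 0.0329]
tcp_rot: [-0.0, 0.999, -0.042, 0.0]
contact_force: [-0.2, -0.2, 1.1]
width: 0.0315
```

Call:
{"fn": "move_arm", "kwargs": {"moves": "0 0 -0.05 0;0 0 0 0;0 0 0 0;0 0 0 0", "hand": 65}}

```text
t: 14.52
position: [0.6404, 0.2668, 0.0323]
tcp_rot: [-0.0, 0.999, -0.042, -0.0]
contact_force: [-0.4, 0.3, -0.1]
width: 0.0555
```

Call:
{"fn": "move_arm", "kwargs": {"moves": "0 0 2 0;0 0 5 0;0 0 10 0;0 0 15 0;0 0 17 0;0 0 17 0"}}

```text
t: 15.28
position: [0.6414, 0.2671, 0.2051]
tcp_rot: [-0.001, 0.999, -0.041, 0.002]
contact_force: [-0.5, 0.4, 0.5]
width: 0.0555
```

```bash
python3 - <<'E'
from h import *
import pickle
s=status.observe();print(s['t'],s['position'])
S=optics.read_camera('scene')[:,:,::-1];D=optics.read_camera('side')[:,:,::-1]
cv2.imwrite('pics/s7.png',S);cv2.imwrite('pics/d7.png',D)
E
```

```text
15.275 [0.64135562 0.26706827 0.2050589 ]
```

View pics/s7.png

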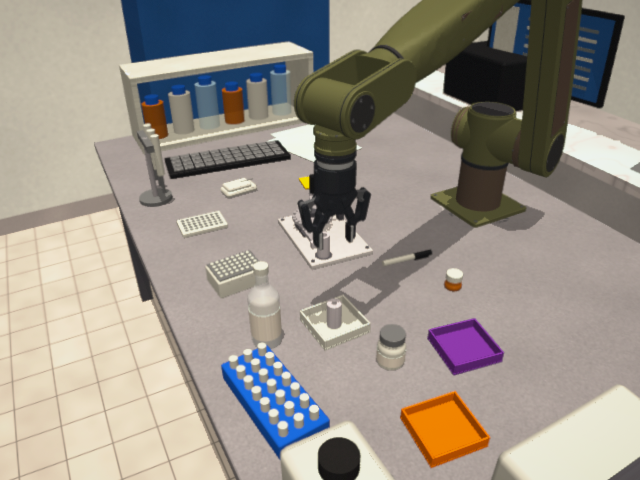

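View pics/d7.png

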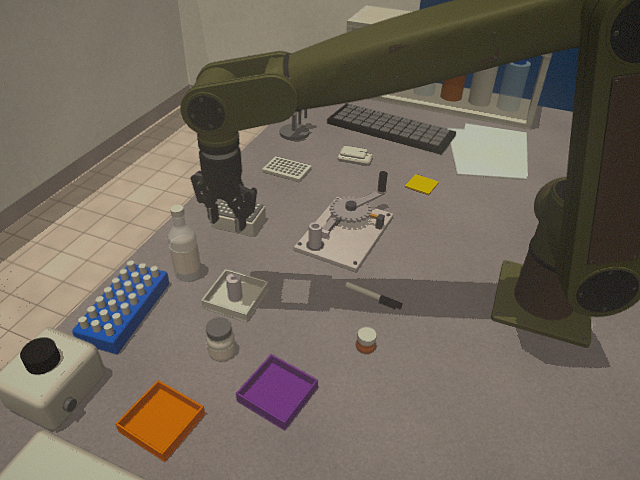

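B stands upright in the tray (scene (334,314), side (234,287)). A stands on the pin and nothing else has moved. Next is the handle.

Call:
{"fn": "move_arm", "kwargs": {"moves": "-2.1 -5.2 0 0;-4.2 -10.4 0 0;-6.4 -15.6 0 0;-8.5 -20.8 0 0;-10.6 -26 0 0;-12.8 -31.2 0 0;-15 -36.4 0 0;-17 -41.6 0 0;-19.2 -46.9 0 0;-19.2 -46.9 0 0;-19.2 -46.9 0 0", "hand": 100}}

```text
t: 16.75
position: [0.4476, -0.2015, 0.2002]
tcp_rot: [-0.001, 0.999, -0.042, -0.002]
contact_force: [-0.4, 0.3, 0.1]
width: 0.085
```

```bash
python3 - <<'E'
from h import *
import pickle
s=status.observe();im=optics.read_camera('wrist')[:,:,::-1];cv2.imwrite('pics/w8.png',im)
print(s['t'],s['position'],s['tcp_rot']);pickle.dump(s,open('w8.pkl','wb'))
W=cam('wrist',s);print(proj(W,[[.4476,-.2009,.113],[.5006,-.1045,.062]]))
E
```

```text
16.75 [ 0.4476025  -0.20154122  0.20022896] [-0.00113786  0.99912181 -0.04185612 -0.00153988]
[[320.88023347 249.5932386 ]
 [393.86029551  67.80087424]]
```

View pics/w8.png

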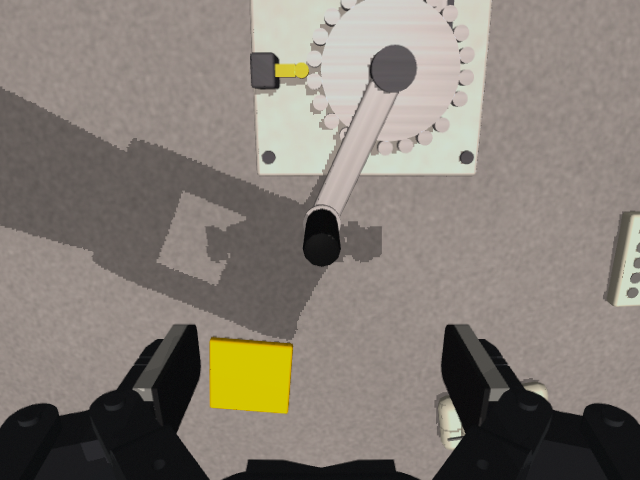

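The handle top is at (321,249) and the hub at (393,68), both within 1 px of what the geometry predicts. Descend around the handle.

Call:
{"fn": "move_arm", "kwargs": {"moves": "-0.05 0.1 -4 0;-0.05 0.1 -8 0;-0.05 0.1 -11 0;-0.05 0.1 -12.7 0;-0.05 0.1 -12.7 0;-0.05 0.1 -12.7 0"}}

```text
t: 17.55
position: [0.449, -0.2014, 0.0767]
tcp_rot: [0.001, 0.999, -0.041, 0.001]
contact_force: [0.4, 0.2, -0.3]
width: 0.0852
```

Call:
{"fn": "move_arm", "kwargs": {"moves": "0 0 0 0;0 0 0 0;0 0 0 0;0 0 0 0;0 0 0 0;0 0 0 0;0 0 0 0;0 0 0 0", "hand": 0, "newtons": 45}}

```text
t: 18.55
position: [0.448, -0.2014, 0.0757]
tcp_rot: [0.0, 0.999, -0.041, -0.0]
contact_force: [-2.7, 0.1, 5.2]
width: 0.0207
```

```bash
python3 - <<'E'
from h import *
s=status.observe();print(s['t'],s['position'],s['contact_force'],s['width'])
piv=np.array([.5006,-.1045]);a0=-np.pi/2-.0826-.42
p0=piv+.11*np.array([np.cos(a0),np.sin(a0)])
d=s['position'][:2]-piv;print('q',np.arctan2(d[1],d[0])-a0,np.linalg.norm(d))
for q in [.07,.14,.21,.28,.35,.42,.49,.56,.63,.70,.77,.84,.88]:
    print(q,((piv+.11*np.array([np.cos(a0+q),np.sin(a0+q)])-p0)*100).round(2))
E
```

```text
18.55 [ 0.44795055 -0.20143926  0.07568583] [-2.67428732  0.07771     5.15778147] 0.020668950387591117
q 0.005055922931994861 0.1103140301618967
0.07 [ 0.69 -0.35]
0.14 [ 1.4  -0.65]
0.21 [ 2.13 -0.89]
0.28 [ 2.87 -1.09]
0.35 [ 3.63 -1.23]
0.42 [ 4.39 -1.32]
0.49 [ 5.16 -1.36]
0.56 [ 5.93 -1.34]
0.63 [ 6.7  -1.27]
0.7 [ 7.46 -1.15]
0.77 [ 8.21 -0.97]
0.84 [ 8.94 -0.74]
0.88 [ 9.35 -0.59]
```

Call:
{"fn": "move_arm", "kwargs": {"moves": "0.69 -0.35 0 0;1.4 -0.65 0 0;2.13 -0.89 0 0;2.87 -1.09 0 0;3.63 -1.23 0 0;4.39 -1.32 0 0;5.16 -1.36 0 0;5.93 -1.34 0 0;5.93 -1.34 0 0;5.93 -1.34 0 0"}}

```text
t: 19.8
position: [0.5063, -0.2148, 0.0756]
tcp_rot: [0.0, 0.999, -0.041, -0.001]
contact_force: [-5.6, -0.5, 7.2]
width: 0.0209
```

```bash
cat >q.py <<'E'
from h import *
s=status.observe();print(s['t'],s['position'],s['contact_force'],s['width'])
piv=np.array([.5006,-.1045]);a0=-np.pi/2-.0826-.42
d=s['position'][:2]-piv;print('q',np.arctan2(d[1],d[0])-a0,np.linalg.norm(d))
import sys
im=optics.read_camera('wrist')[:,:,::-1];cv2.imwrite(f'pics/{sys.argv[1]}.png',im)
E
python3 q.py w9
```

```text
19.8 [ 0.50633436 -0.21484503  0.07557627] [-5.62351666 -0.53956109  7.16153184] 0.020916436302103332
q 0.5545208349607837 0.11049393277397801
```

View pics/w9.png

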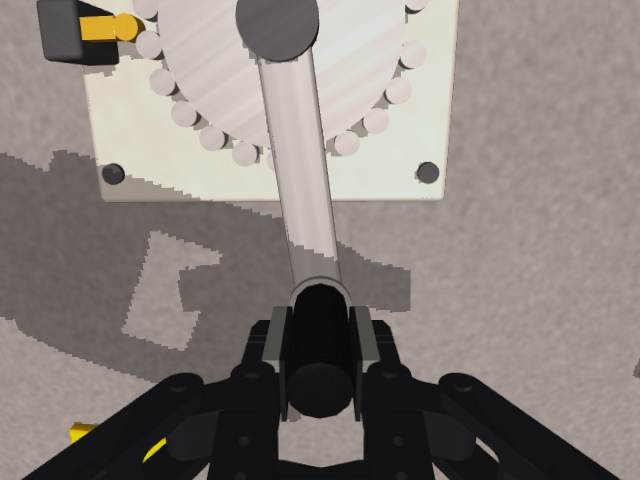

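The handle is held and the lever is at about 0.555, so two clicks. On to the third.

Call:
{"fn": "move_arm", "kwargs": {"moves": "0.4 0.03 0 0;0.77 0.07 0 0;1.15 0.13 0 0;1.53 0.19 0 0;1.9 0.28 0 0;2.28 0.37 0 0;2.65 0.48 0 0;3.03 0.6 0 0;3.03 0.6 0 0;3.03 0.6 0 0;3.03 0.6 0 0"}}

```text
t: 21.22
position: [0.5363, -0.2091, 0.0755]
tcp_rot: [0.0, 0.999, -0.041, -0.002]
contact_force: [-7.2, -1.1, 7.5]
width: 0.0209
```

```bash
python3 q.py w10; python3 - <<'E'
from h import *
S=optics.read_camera('scene')[:,:,::-1];D=optics.read_camera('side')[:,:,::-1]
cv2.imwrite('pics/p10.png',np.hstack([cv2.resize(x,(400,400),interpolation=2) for x in(S[170:280,270:380],D[160:270,280:390])]))
cv2.imwrite('pics/s10.png',S)
E
```

```text
21.225 [ 0.53626659 -0.20912815  0.07553921] [-7.17926831 -1.07073606  7.46002143] 0.02094416165163697
q 0.831135242528215 0.11054028980504965
```

View pics/w10.png

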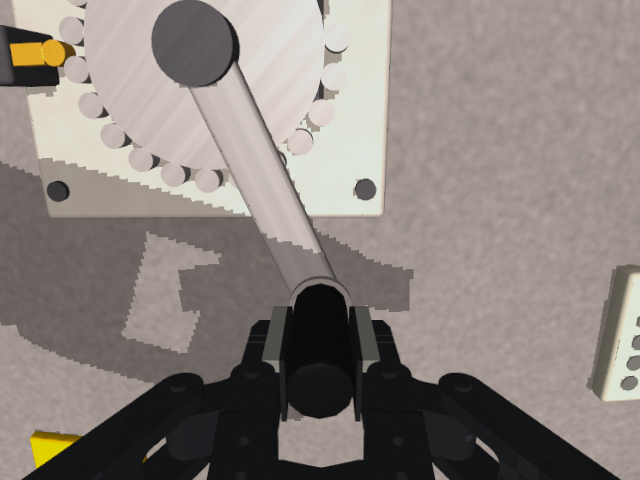

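View pics/p10.png

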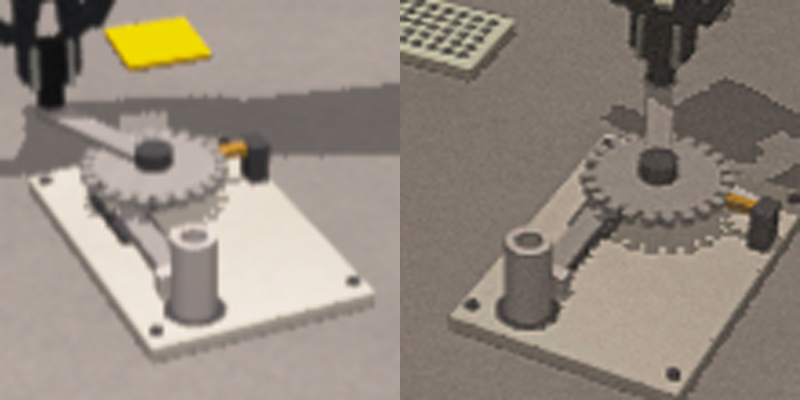

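View pics/s10.png

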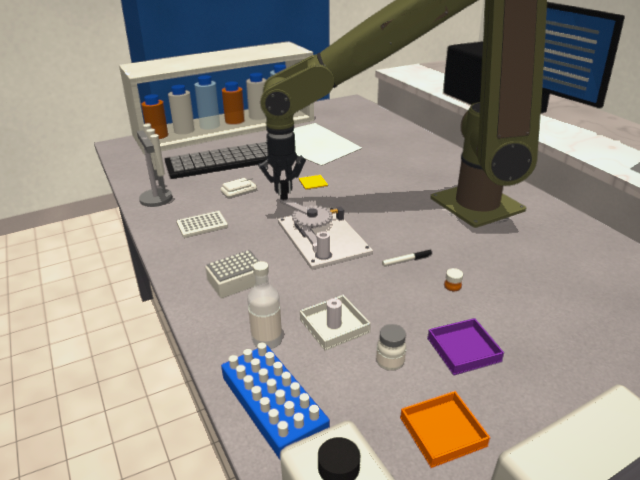

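```bash
python3 - <<'E'
from h import *
s=status.observe();W=cam('wrist',s)
h=onz(W,(195,42.5),.062)[:2];t=onz(W,(321,390),.113)[:2];a0=-np.pi/2-.0826-.42
d=t-h;print(h,t,np.linalg.norm(d),np.arctan2(d[1],d[0])-a0, s['qvel'].round(3),s['t'])
e=[onz(W,p,.015)[:2] for p in[(51,216),(384,214)]];v=e[1]-e[0];print('plate yaw',np.arctan2(v[1],v[0]))
E
```

```text
[ 0.50212644 -0.1048265 ] [ 0.53646814 -0.2081793 ] 0.10890892018666676 0.8233990697946019 [-0.     0.    -0.001  0.001 -0.001  0.001] 21.375
plate yaw -0.07771172628997215
```

```bash
python3 -c "
from plant import bot
print(bot.hand_in())"
```

```text
the job is handed in; nothing more can be done
None
```

I put the wide-bore sleeve on the gauge pin and the narrow-bore one upright in the white tray. I then swung the lever to the third click and handed in at about 21.4 s of the 58 s, still gripping the handle.

- **Sleeve on the pin:** I pushed it down until it met the plate with about 15 N, at the expected height. Both cameras show it standing flat on the foot disc. The jaw is closed up beside it, but I did not measure the 2 mm gap.
- **Lever:** It reads 0.83 rad from the gripper position and 0.82 rad from the wrist picture. The third click rests at 0.84, between the bumps at 0.70 and 0.98. The hand was steady, with about 7 N of spring pull.
- **Bystanders:** Nothing on the bench looked disturbed in the last scene picture.
- **Disagreement:** Before I lowered the sleeve, the scene and side views put it 3–4 mm off the pin in y, while the wrist camera put it within about 1 mm. I moved it 1.2 mm, and it went on without resistance.

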